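# Set the stock tags of the jar bins

## Task

Set the flip tags on the four jar bins to match the stock: the tags of the two bins full of jars must lean back over their bins so that the disc shows upward, and the tags of the other two bins (one empty, one with a single jar left) must lean away from their bins with the plain face upward. Tip over gently, with a fingertip, each tag that is wrong, all the way so that it rests at its other stop; do not grip the tags or press hard on them or the bins. Do not move the bottles, beaker and jar standing around the tray.

Things in the scene. Friction and masses are not known exactly. Their poses are not given: they have to be found in the camera images.
- bin_a: fixed open grey bin, 130 x 100 x 55 mm (x, y, z), FULL: six lidded jars, 34 mm across, standing in 2 rows of 3, lids 74 mm above the underside of the bin. Origin: centre of its underside, 6 mm above the work surface; its x axis points from the tag side (front, towards the robot) to the back, its y along the tag's hinge, z up. An upright aluminium board 4 mm thick, 100 mm wide, 92 mm high stands across its front at x = -75 mm and carries the flip tag.
- tag_a_hinge (a point): middle of the hinge line of bin_a's tag, on top of the front board: at x = -75 mm, z = +100 mm in the frame of bin_a. The hinge line runs along the bin's y. Two pairs of thin stop prongs (a V, up to 16 mm above and 24 mm to either side of the hinge) carry the resting tag.
- tag_a_edge (a point): middle of the free upper edge of bin_a's tag; it moves with the tag, 70 mm from the hinge line. The tag is a stiff white plate 56 mm wide (along y), 4 mm thick, 40 g, with a raised dark disc of 34 mm on one face only (the face towards the robot when the tag is upright); the other face is plain.
- tag_a (a joint): angle of bin_a's tag from upright, rad. Positive: it leans back over its bin and shows the disc upward (stop at +0.61). Negative: it leans away from its bin towards the robot and shows the plain face upward (stop at -0.61). It moves freely (under 1 N at the edge); pushed well past upright it sinks over to the other stop by its own weight in a second or two. At a stop its edge is 57 mm above and 40 mm to one side of the hinge line.
- bin_b: fixed open grey bin, 130 x 100 x 55 mm (x, y, z), FULL: twelve small lidded jars, 25 mm across, standing in 3 rows of 4, lids 70 mm above the underside of the bin. Origin: centre of its underside, 6 mm above the work surface; its x axis points from the tag side (front, towards the robot) to the back, its y along the tag's hinge, z up. An upright aluminium board 4 mm thick, 100 mm wide, 92 mm high stands across its front at x = -75 mm and carries the flip tag.
- tag_b_hinge (a point): middle of the hinge line of bin_b's tag, on top of the front board: at x = -75 mm, z = +100 mm in the frame of bin_b. The hinge line runs along the bin's y. Two pairs of thin stop prongs (a V, up to 16 mm above and 24 mm to either side of the hinge) carry the resting tag.
- tag_b_edge (a point): middle of the free upper edge of bin_b's tag; it moves with the tag, 70 mm from the hinge line. The tag is a stiff white plate 56 mm wide (along y), 4 mm thick, 40 g, with a raised dark disc of 34 mm on one face only (the face towards the robot when the tag is upright); the other face is plain.
- tag_b (a joint): angle of bin_b's tag from upright, rad. Positive: it leans back over its bin and shows the disc upward (stop at +0.61). Negative: it leans away from its bin towards the robot and shows the plain face upward (stop at -0.61). It moves freely (under 1 N at the edge); pushed well past upright it sinks over to the other stop by its own weight in a second or two. At a stop its edge is 57 mm above and 40 mm to one side of the hinge line.
- bin_c: fixed open grey bin, 130 x 100 x 55 mm (x, y, z), NOT full: a single 34 mm jar is left in one back corner, its lid 74 mm above the underside of the bin. Origin: centre of its underside, 6 mm above the work surface; its x axis points from the tag side (front, towards the robot) to the back, its y along the tag's hinge, z up. An upright aluminium board 4 mm thick, 100 mm wide, 92 mm high stands across its front at x = -75 mm and carries the flip tag.
- tag_c_hinge (a point): middle of the hinge line of bin_c's tag, on top of the front board: at x = -75 mm, z = +100 mm in the frame of bin_c. The hinge line runs along the bin's y. Two pairs of thin stop prongs (a V, up to 16 mm above and 24 mm to either side of the hinge) carry the resting tag.
- tag_c_edge (a point): middle of the free upper edge of bin_c's tag; it moves with the tag, 70 mm from the hinge line. The tag is a stiff white plate 56 mm wide (along y), 4 mm thick, 40 g, with a raised dark disc of 34 mm on one face only (the face towards the robot when the tag is upright); the other face is plain.
- tag_c (a joint): angle of bin_c's tag from upright, rad. Positive: it leans back over its bin and shows the disc upward (stop at +0.61). Negative: it leans away from its bin towards the robot and shows the plain face upward (stop at -0.61). It moves freely (under 1 N at the edge); pushed well past upright it sinks over to the other stop by its own weight in a second or two. At a stop its edge is 57 mm above and 40 mm to one side of the hinge line.
- bin_d: fixed open grey bin, 130 x 100 x 55 mm (x, y, z), NOT full: completely empty. Origin: centre of its underside, 6 mm above the work surface; its x axis points from the tag side (front, towards the robot) to the back, its y along the tag's hinge, z up. An upright aluminium board 4 mm thick, 100 mm wide, 92 mm high stands across its front at x = -75 mm and carries the flip tag.
- tag_d_hinge (a point): middle of the hinge line of bin_d's tag, on top of the front board: at x = -75 mm, z = +100 mm in the frame of bin_d. The hinge line runs along the bin's y. Two pairs of thin stop prongs (a V, up to 16 mm above and 24 mm to either side of the hinge) carry the resting tag.
- tag_d_edge (a point): middle of the free upper edge of bin_d's tag; it moves with the tag, 70 mm from the hinge line. The tag is a stiff white plate 56 mm wide (along y), 4 mm thick, 40 g, with a raised dark disc of 34 mm on one face only (the face towards the robot when the tag is upright); the other face is plain.
- tag_d (a joint): angle of bin_d's tag from upright, rad. Positive: it leans back over its bin and shows the disc upward (stop at +0.61). Negative: it leans away from its bin towards the robot and shows the plain face upward (stop at -0.61). It moves freely (under 1 N at the edge); pushed well past upright it sinks over to the other stop by its own weight in a second or two. At a stop its edge is 57 mm above and 40 mm to one side of the hinge line.
- amber_bottle_mid (a point): loose amber glass bottle with a black cap, 72 mm across, 170 mm high, standing beside the tray; the point is its centre, half-way up. Not to be moved.
- wash_bottle_mid (a point): loose grey plastic bottle with a white cap, 60 mm across, 160 mm high, standing beside the tray; the point is its centre, half-way up. Not to be moved.
- beaker_mid (a point): loose open glass beaker, 66 mm across, 70 mm high, standing in front of the tray; the point is its centre, half-way up. Not to be moved.
- spare_jar_mid (a point): loose lidded jar, 54 mm across, 62 mm high, standing in front of the tray; the point is its centre, half-way up. Not to be moved.

How it is judged (in metres and radians):
At the end, for the whole second after the job is handed in: The tags of both full bins (bin_a, bin_b) lean back over their bins by more than 0.5 rad and the tags of bin_c and bin_d lean away from theirs by more than 0.5 rad (stops at 0.61), all at rest (value of joint each of tag_a, tag_b above 0.5 rad and value of joint each of tag_c, tag_d below -0.5 rad and velocity of joint tag_a between -0.1 and 0.1 rad/s and velocity of joint tag_b between -0.1 and 0.1 rad/s and velocity of joint tag_c between -0.1 and 0.1 rad/s and velocity of joint tag_d between -0.1 and 0.1 rad/s); the robot touches nothing.
It fails at once if a bottle, the beaker or the spare jar is lifted or moved by more than 20 mm (distance of any of amber_bottle_mid, wash_bottle_mid, beaker_mid, spare_jar_mid from where it was at the start of the episode above 0.02 m).
It fails at once if a tag or bin is gripped or pressed with more than 20 N (contact force between any of the fingers, the arm and bin_a above 20 N or contact force between any of the fingers, the arm and bin_b above 20 N or contact force between any of the fingers, the arm and bin_c above 20 N or contact force between any of the fingers, the arm and bin_d above 20 N).
It also fails if it takes over 58 s, if anything falls off the work surface, if the arm or the gripper's body presses on something with over 40 N, if the wrist force passes 120 N, or if a joint passes its speed limit or range.

## Robot

A 6-joint arm with a two-finger parallel gripper is mounted at the origin on the work surface. World frame = base frame: x ahead of the robot, y to its left, z up, the work surface at z = 0. Lengths are in mm, angles in rad, forces in N, time in s.
With the tool pointing down it reaches from about 300 to 775 mm from the base axis. Payload 14.6 kg.
Tool frame: the origin (TCP) lies at the centre of the arm's flange, where the gripper is bolted on; the fingertips stand 173 mm ahead of it and the grasp point (between the pads) lies 155 mm ahead of it; z points along the fingers, y is the direction in which the jaws open and shut (so a half turn about z gives the same grasp; the last joint's range is limited). The gripper opens to 85 mm and grips with 20 to 120 N. Pads are 22 mm wide; open, the fingers measure 114 mm over their backs; the gripper's body (76 mm by 85 mm) begins 54 mm behind the grasp point. The pads swing forward as they close: fully open they stand 13 mm farther back than shut.
Start: joints at [1.169, 0.3, 1.521, -0, 1.321, -0.067], TCP at [180.717, 519.454, 404.681] pointing down, gripper open.
Joint ranges: [-3.03, 3.03], [-0.79, 2.21], [0.23, 2.52], [-1.04, 4.18], [0, 3.07], [-2.55, 2.55]. Speed limits (rad/s): [2.22, 2.22, 2.57, 3.14, 3.14, 3.14].

## Interface

Orientations are given as a rotation vector (axis times angle).
In Python, from plant import r gives the robot as it stands.
- The arm moves only by the tool carry_out, never from a script. Its arguments are lists of equal length, an entry for each row: "claw": the closure, from 0 (fully open) to 1 (shut); "xyz": the shift along the tool's x, y, z in mm, a list of three; "roll": the turn about the tool's z in degrees. In form: {"claw": [claw, ...], "xyz": [[tx, ty, tz], ...], "roll": [roll, ...]}. A call has 1 to 20 rows; each row is the pose to reach, as a shift and turn from the pose commanded when the call began, along the tool's axes at that moment; what a row does not reach only later rows make up. A row lasts 1/10 s, in which the tool goes at most 50 mm and 8.59 degrees, less where a joint would pass 70% of its speed; a pose out of reach is approached as far as the arm can. A call with a gripper value outside its range is refused whole. The fingers move at their own pace and stop on an object; "grip_force" is the grip in N (left out, the last holds). Time passes only in rows, so rows that repeat a pose let the fingers close. It gives the time, the measured TCP pose, the force and the opening at its end, in the units of the state.
- r.read_state(): the state, without advancing time (a new reading comes with each control period).
- r.camera(name): name is "scene" or "top" or "wrist"; returns the picture (480x640x3 uint8, blue, green, red); there is no depth.
- r.camera_info(name): a dict with "intrinsics" (3x3 intrinsics, pixels), "cam_to_world" (4x4, takes a point from camera to world coordinates). Camera axes: x right, y down, z forward; pixel columns grow to the right and rows downward; lengths in mm; the calibration is good to about 2 mm. A picture is of the moment at which its call begins: read the wrist's pose just before it. camera_info takes no time and is no camera call; for the wrist camera it gives the pose at the moment of the call.
- r.close_job(): hands the job in, once; it reports no verdict.
The state is a dict: "time_s": time; "q": joint angles; "joint_velocities": joint speeds; "joint_efforts": joint torques, N m; "eef_pos": TCP position; "eef_rot": TCP orientation; "contact_force": force on the tool from outside, world axes, zero at the start; "ft_torque": the same for the moment, N m; "width": finger opening in mm.
Only numpy, scipy, OpenCV 4.12 (cv2) and the standard library are available. Lean on these libraries where they do the work, as an engineer would, in place of code of your own. Each camera call takes 0.05 s, during which the arm holds its last target.

## Working session

There is one attempt and no reset: what is moved stays moved. The work goes in short steps, Python scripts to look and compute and a tool call to move; the robot and the scene stay as the last step left them, time stands still between calls to the robot, and variables do not carry over. Pictures are saved under pics/ and viewed, and the job is handed in when it is done.

Besides the shell and the picture viewer there is one more tool, called after "Call:" as a command line: name --pt "numbers of a row" for each row, then --argument value for the rest. carry_out: Moves the arm, as the interface text tells. Its arguments: {"type":"object","properties":{"claw":{"type":"array"},"xyz":{"type":"array"},"roll":{"type":"array"},"grip_force":{"type":"number"}},"required":["claw","xyz","roll"]}

```bash
ls; mkdir -p pics
python3 - <<'E'
from plant import r
import cv2,numpy as np
s=r.read_state();print({k:np.round(v,3).tolist() for k,v in s.items()})
for n in ("scene","top"):
    i=r.camera_info(n);print(n,np.round(i["intrinsics"],1).tolist(),np.round(i["cam_to_world"],3).tolist())
    cv2.imwrite(f"pics/{n}0.png",r.camera(n))
i=r.camera_info("wrist");print(np.round(i["intrinsics"],1).tolist(),np.round(i["cam_to_world"],3).tolist())
E
```

```text
pics
{'time_s': 0.0, 'q': [1.169, 0.301, 1.522, 0.0, 1.321, -0.067], 'joint_velocities': [-0.001, -0.0, -0.001, 0.0, -0.0, 0.001], 'joint_efforts': [0.002, -54.35, -36.179, 0.0, 0.004, -0.0], 'eef_pos': [180.7, 519.435, 404.079], 'eef_rot': [-0.523, -3.097, 0.002], 'contact_force': [-0.187, -0.451, -0.284], 'ft_torque': [-0.048, 0.042, 0.046], 'width': 85.574}
scene [[523.9, 0.0, 312.3], [0.0, 523.9, 238.3], [0.0, 0.0, 1.0]] [[0.687, 0.54, -0.486, 1243.249], [0.726, -0.511, 0.46, -695.773], [0.0, -0.669, -0.743, 1221.86], [0.0, 0.0, 0.0, 1.0]]
top [[457.6, 0.0, 312.1], [0.0, 457.6, 241.2], [0.0, 0.0, 1.0]] [[0.052, -0.979, 0.199, 255.074], [-0.999, -0.051, 0.008, -0.479], [0.003, -0.199, -0.98, 1340.158], [0.0, 0.0, 0.0, 1.0]]
[[344.5, 0.0, 318.3], [0.0, 344.5, 244.3], [0.0, 0.0, 1.0]] [[0.328, 0.905, 0.271, 111.642], [0.945, -0.315, -0.094, 543.265], [0.0, 0.287, -0.958, 374.213], [0.0, 0.0, 0.0, 1.0]]
```

View pics/scene0.png

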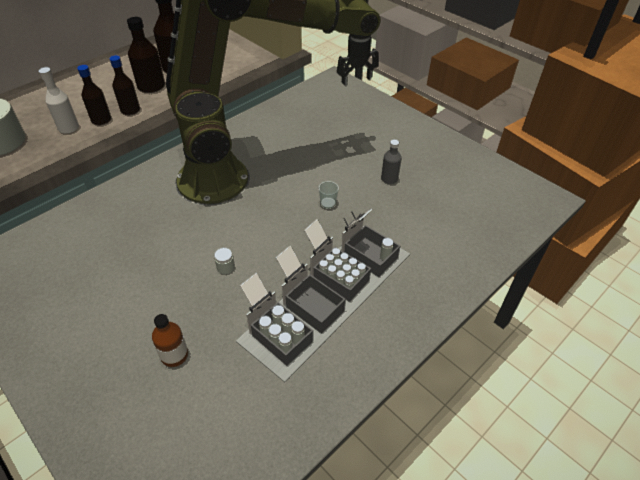

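View pics/top0.png

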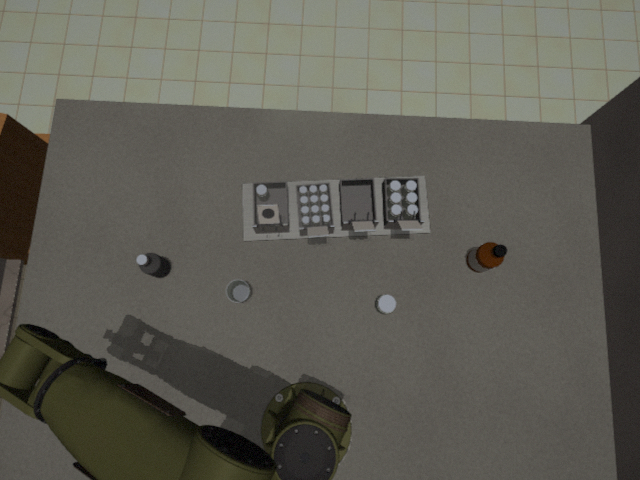

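```bash
cat > h.py <<'E'
import numpy as np,cv2
from plant import r
def ray(n,u,v,z,info=None):
    i=info or r.camera_info(n);K=np.array(i["intrinsics"]);T=np.array(i["cam_to_world"])
    d=T[:3,:3]@np.linalg.solve(K,[u,v,1.]);o=T[:3,3];return o+d*(z-o[2])/d[2]
def proj(n,p,info=None):
    i=info or r.camera_info(n);K=np.array(i["intrinsics"]);T=np.array(i["cam_to_world"])
    c=K@(T[:3,:3].T@(np.array(p,float)-T[:3,3]));return c[:2]/c[2]
E
python3 - <<'E'
import cv2
a=cv2.imread("pics/top0.png")[165:250,235:435]
cv2.imwrite("pics/topz.png",cv2.resize(a,None,fx=4,fy=4,interpolation=cv2.INTER_CUBIC))
a=cv2.imread("pics/scene0.png")[200:390,230:420]
cv2.imwrite("pics/scz.png",cv2.resize(a,None,fx=3,fy=3,interpolation=cv2.INTER_CUBIC))
E
```

```text
(no output)
```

View pics/topz.png

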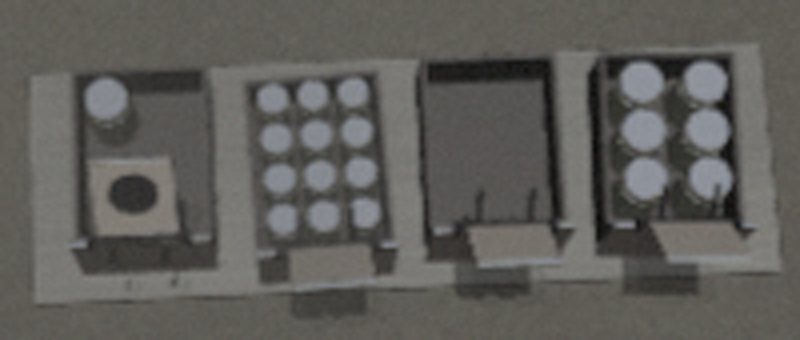

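View pics/scz.png

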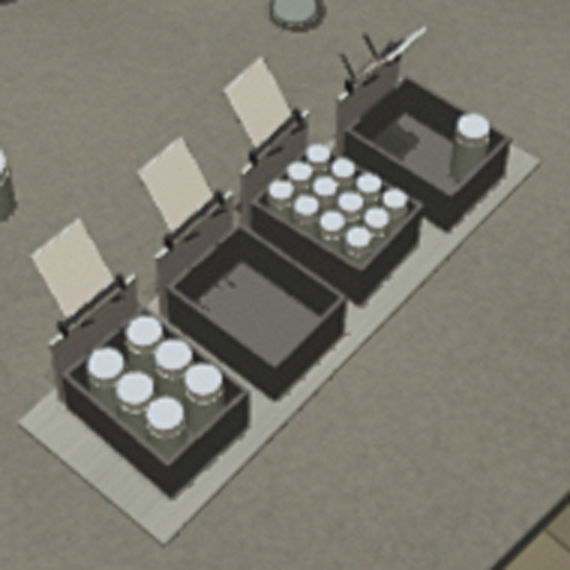

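Run:
```python
from h import *
from scipy.spatial.transform import Rotation as R
print(np.round(R.from_rotvec(r.read_state()["eef_rot"]).as_matrix(),3).tolist())
a=cv2.imread("pics/top0.png")
# board top ends (z=98) from zoomed crop
ends={"c":[(80,244),(205,238)],"b":[(265,254),(388,245)],"d":[(440,231),(568,228)],"a":[(605,226),(745,222)]}
f=lambda p:(p[0]/4-.4+235,p[1]/4-.4+165)
for k,e in ends.items():
    P=[ray("top",*f(p),98) for p in e];d=P[1]-P[0]
    print(k,np.round(np.mean(P,0)[:2]),"len",round(np.linalg.norm(d)),"dir",np.degrees(np.arctan2(d[0],-d[1])).round(1))
# free edge corners z=163
ed={"c":[(88,160),(168,158)],"b":[(288,282),(376,281)],"d":[(478,267),(562,261)],"a":[(668,262),(750,254)]}
for k,e in ed.items():
    P=[ray("top",*f(p),163) for p in e];d=P[1]-P[0]
    print(k,"edge",np.round(np.mean(P,0)[:2]),"len",round(np.linalg.norm(d)),np.degrees(np.arctan2(d[0],-d[1])).round(1))
# tan mask in the scene picture -> edges
s=cv2.imread("pics/scene0.png").astype(int)
m=((s[...,2]-s[...,0]>12)&(s[...,2]>150)).astype(np.uint8);m[:200]=0;m[330:]=0;m[:,:230]=0;m[:,420:]=0
n,l,st,c=cv2.connectedComponentsWithStats(m)
for j in range(1,n):
    if st[j,4]>60:
        q=cv2.approxPolyDP(cv2.convexHull(cv2.findContours((l==j).astype(np.uint8),0,2)[0][0]),3,True)[:,0];print("scene",st[j,4],q.tolist())
for nme,(u,v,z) in dict(amber=(500,251,170),wash=(142,260,160),beaker=(238,291,70),jar=(387,303,62)).items(): print(nme,np.round(ray("top",u,v,z)))
```

```text
[[-0.944, 0.329, -0.0], [0.329, 0.944, -0.001], [0.0, -0.001, -1.0]]
c [548. 128.] len 87 dir 5.8
b [549.  -0.] len 86 dir 7.3
d [ 570. -123.] len 90 dir 4.4
a [ 580. -243.] len 98 dir 4.7
c edge [588. 135.] len 53 4.5
b edge [512.  -5.] len 58 3.7
d edge [ 530. -128.] len 56 7.2
a edge [ 541. -253.] len 55 8.7
scene 343 [[316, 219], [326, 238], [315, 248], [305, 230]]
scene 408 [[290, 246], [300, 265], [286, 276], [277, 257]]
scene 472 [[257, 274], [267, 293], [252, 305], [241, 285]]
amber [ 493. -481.  170.]
wash [422. 449. 160.]
beaker [362. 207.  70.]
jar [ 351. -207.   62.]
```

Run:
```python
from h import *
for k,e in {"b":[(316,219),(305,230)],"d":[(290,246),(277,257)],"a":[(257,274),(241,285)],"c":[(424,230-1)and(371,210),(358,221)]}.items():
    P=[ray("scene",*p,163) for p in e];d=P[1]-P[0]
    print(k,np.round(np.mean(P,0)[:2]),round(np.linalg.norm(d)),np.degrees(np.arctan2(d[0],-d[1])).round(1))
```

```text
b [510.  -8.] 52 10.7
d [ 533. -128.] 51 5.8
a [ 543. -254.] 52 -0.5
c [590. 127.] 59 4.3
```

Call:
carry_out --claw '[1,1,1,1,1,1,1,1,1,1,1,1,1,1,1,1,1,1,1,1]' --pt "-15 -6 0" --pt "-45 -17 0" --pt "-75 -29 0" --pt "-107 -41 0" --pt "-138 -53 0" --pt "-170 -65 0" --pt "-203 -78 0" --pt "-236 -90 0" --pt "-270 -103 0" --pt "-304 -116 0" --pt "-338 -129 0" --pt "-372 -142 0" --pt "-405 -155 0" --pt "-438 -167 0" --pt "-470 -180 0" --pt "-500 -191 0" --pt "-528 -202 0" --pt "-545 -208 0" --pt "-552 -211 0" --pt "-552 -211 0" --roll '[-1,-2,-3,-5,-6,-8,-9,-11,-12,-14,-15,-17,-18,-19,-21,-22,-23,-24,-24.4,-24.4]' --grip_force 20

```text
time_s: 2.1
eef_pos: [633.0, 138.4, 404.1]
eef_rot: [0.142, -3.137, 0.0]
contact_force: [0.0, -0.0, 0.5]
width: -0.1
```

Run:
```python
from h import *
i=r.camera_info("wrist");im=r.camera("wrist");cv2.imwrite("pics/w1.png",im)
t=r.camera("top");s=r.camera("scene")
a=cv2.resize(t[140:290,200:440],None,fx=2.5,fy=2.5);b=cv2.resize(s[150:350,230:450],None,fx=2,fy=2)
cv2.imwrite("pics/t1.png",a);cv2.imwrite("pics/s1.png",b)
for n,p in dict(tip=(633,138,231),edgec=(588,133,163),hinge=(548,130,106)).items(): print(n,proj("wrist",p,i).round(),proj("top",p).round(),proj("scene",p).round())
```

```text
tip [317. 307.] [264. 180.] [381. 204.]
edgec [316. 189.] [267. 205.] [366. 214.]
hinge [317. 124.] [269. 224.] [354. 221.]
```

View pics/w1.png

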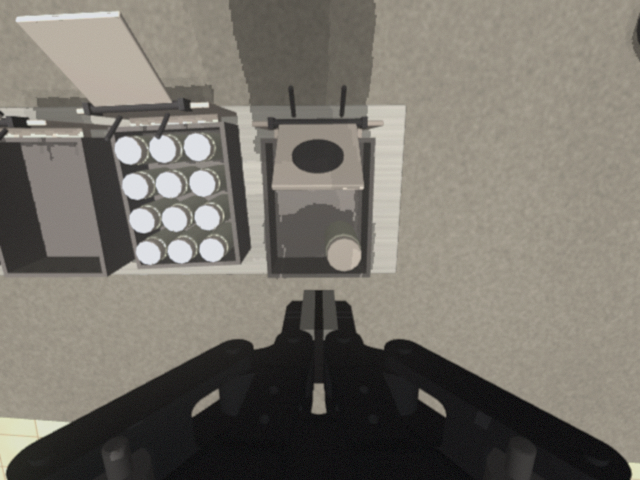

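View pics/s1.png

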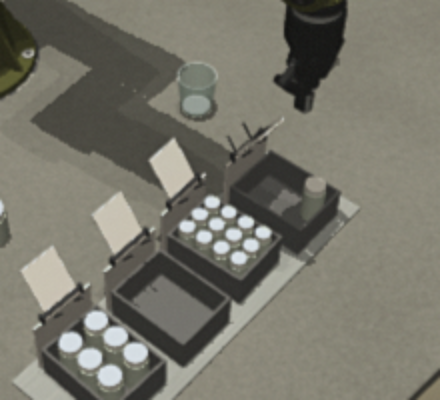

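Call:
carry_out --claw '[1,1,1,1,1,1,1,1,1,1,1,1,1,1,1,1,1,1,1,1]' --pt "0 0 15" --pt "0 0 35" --pt "0 0 57" --pt "0 0 75" --pt "0 0 84" --pt "0 0 86" --pt "8 0 86" --pt "16 0 86" --pt "22 0 86" --pt "27 0 86" --pt "32 0 86" --pt "37 0 86" --pt "42 0 86" --pt "47 0 86" --pt "52 0 86" --pt "57 0 86" --pt "62 0 86" --pt "67 0 86" --pt "70 0 86" --pt "70 0 86" --roll '[0,0,0,0,0,0,0,0,0,0,0,0,0,0,0,0,0,0,0,0]'

```text
time_s: 4.25
eef_pos: [562.7, 132.4, 318.8]
eef_rot: [0.143, -3.138, -0.0]
contact_force: [0.1, 0.3, 0.2]
width: 0.1
```

Run:
```python
from h import *
im=r.camera("wrist");s=r.camera("scene")
cv2.imwrite("pics/w2.png",np.hstack([cv2.resize(im,(400,300)),cv2.resize(s[150:300,280:480],(400,300))]))
```

```text
(no output)
```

View pics/w2.png

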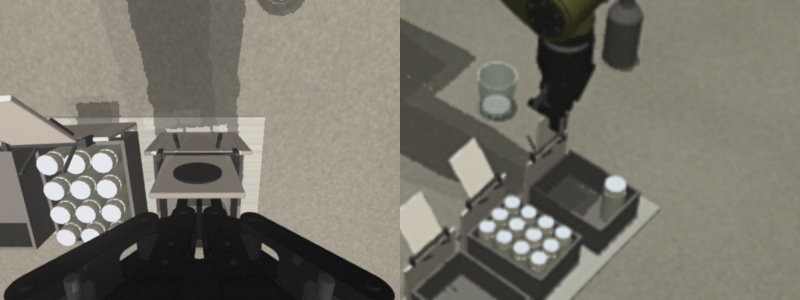

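Call:
carry_out --claw '[1,1,1,1,1,1,1,1,1,1,1,1,1,1,1,1]' --pt "5 0 0" --pt "10 0 0" --pt "15 0 0" --pt "20 0 0" --pt "24 0 0" --pt "27 0 0" --pt "27 0 0" --pt "27 0 0" --pt "22 0 0" --pt "15 0 0" --pt "10 0 -5" --pt "10 0 -20" --pt "10 0 -45" --pt "10 0 -70" --pt "10 0 -83" --pt "10 0 -86" --roll '[0,0,0,0,0,0,0,0,0,0,0,0,0,0,0,0]'

```text
time_s: 5.95
eef_pos: [553.3, 131.5, 406.1]
eef_rot: [-0.143, 3.136, 0.0]
contact_force: [-1.0, 0.7, -1.2]
width: -0.2
```

Run:
```python
from h import *
im=r.camera("wrist");s=r.camera("scene")
cv2.imwrite("pics/w3.png",np.hstack([cv2.resize(im,(400,300)),cv2.resize(s[150:300,280:480],(400,300))]))
```

```text
(no output)
```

View pics/w3.png

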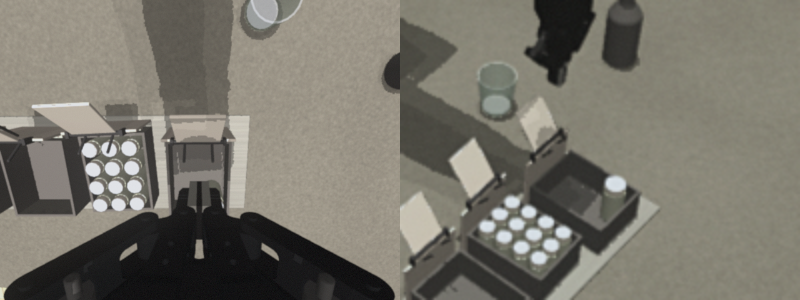

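Call:
carry_out --claw '[1,1,1,1,1,1,1,1,1,1,1,1,1,1,1]' --pt "6 -8 0" --pt "20 -26 0" --pt "38 -50 0" --pt "56 -75 0" --pt "74 -98 0" --pt "89 -118 0" --pt "97 -129 0" --pt "100 -133 0" --pt "100 -133 8" --pt "100 -133 26" --pt "100 -133 48" --pt "100 -133 70" --pt "100 -133 84" --pt "100 -133 88" --pt "100 -133 88" --roll '[0,0,0,0,0,0,0,0,0,0,0,0,0,0,0]'

```text
time_s: 7.55
eef_pos: [465.8, -9.5, 316.0]
eef_rot: [0.144, -3.137, -0.0]
contact_force: [-0.2, -0.3, 0.3]
width: -0.1
```

Run:
```python
from h import *
im=r.camera("wrist");s=r.camera("scene")
cv2.imwrite("pics/w4.png",np.hstack([cv2.resize(im,(400,300)),cv2.resize(s[150:300,230:430],(400,300))]))
```

```text
(no output)
```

View pics/w4.png

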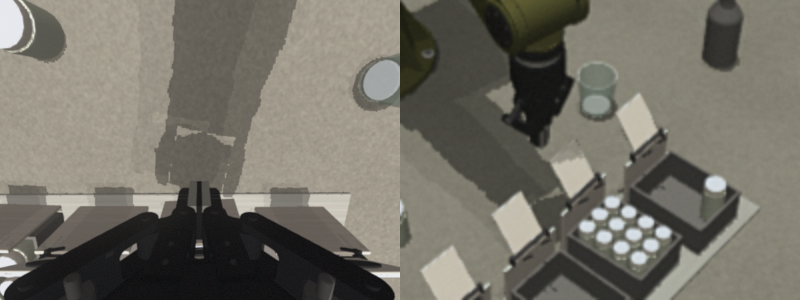

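Call:
carry_out --claw '[1,1,1,1,1,1,1,1,1,1,1,1,1,1,1,1,1,1,1,1]' --pt "-7 0 0" --pt "-14 0 0" --pt "-20 0 0" --pt "-26 0 0" --pt "-31 0 0" --pt "-36 0 0" --pt "-41 0 0" --pt "-46 0 0" --pt "-51 0 0" --pt "-56 0 0" --pt "-61 0 0" --pt "-66 0 0" --pt "-71 0 0" --pt "-76 0 0" --pt "-81 0 0" --pt "-86 0 0" --pt "-91 0 0" --pt "-95 0 0" --pt "-97 0 0" --pt "-97 0 0" --roll '[0,0,0,0,0,0,0,0,0,0,0,0,0,0,0,0,0,0,0,0]'

```text
time_s: 9.65
eef_pos: [562.3, -1.2, 316.6]
eef_rot: [0.143, -3.138, 0.0]
contact_force: [0.5, 0.4, -0.0]
width: -0.0
```

Call:
carry_out --claw '[1,1,1,1,1,1,1,1,1]' --pt "0 0 0" --pt "5 0 0" --pt "12 0 0" --pt "15 0 -5" --pt "15 0 -20" --pt "15 0 -45" --pt "15 0 -70" --pt "15 0 -84" --pt "15 0 -88" --roll '[0,0,0,0,0,0,0,0,0]'

```text
time_s: 10.55
eef_pos: [547.0, -2.6, 406.3]
eef_rot: [-0.143, 3.136, -0.001]
contact_force: [-1.0, 0.1, 0.9]
width: 0.1
```

Run:
```python
from h import *
im=r.camera("wrist");s=r.camera("scene")
cv2.imwrite("pics/w5.png",np.hstack([cv2.resize(im,(400,300)),cv2.resize(s[180:330,230:430],(400,300))]))
```

```text
(no output)
```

View pics/w5.png

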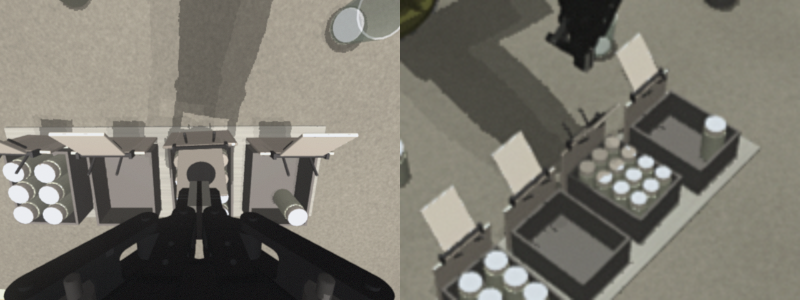

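Call:
carry_out --claw '[1,1,1,1,1,1,1,1,1,1,1,1,1,1,1,1,1,1]' --pt "3 -10 0" --pt "9 -32 0" --pt "18 -60 0" --pt "27 -92 0" --pt "36 -124 0" --pt "46 -156 0" --pt "55 -188 0" --pt "63 -216 0" --pt "69 -236 0" --pt "72 -246 0" --pt "73 -249 0" --pt "73 -249 8" --pt "73 -249 26" --pt "73 -249 48" --pt "73 -249 70" --pt "73 -249 84" --pt "73 -249 88" --pt "73 -249 88" --roll '[0,0,0,0,0,0,0,0,0,0,0,0,0,0,0,0,0,0]'

```text
time_s: 12.45
eef_pos: [497.4, -256.8, 316.5]
eef_rot: [0.144, -3.138, -0.0]
contact_force: [-1.2, 0.3, -0.0]
width: -0.3
```

Run:
```python
from h import *
im=r.camera("wrist");s=r.camera("scene")
cv2.imwrite("pics/w6.png",np.hstack([cv2.resize(im,(400,300)),cv2.resize(s[200:350,180:380],(400,300))]))
```

```text
(no output)
```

View pics/w6.png

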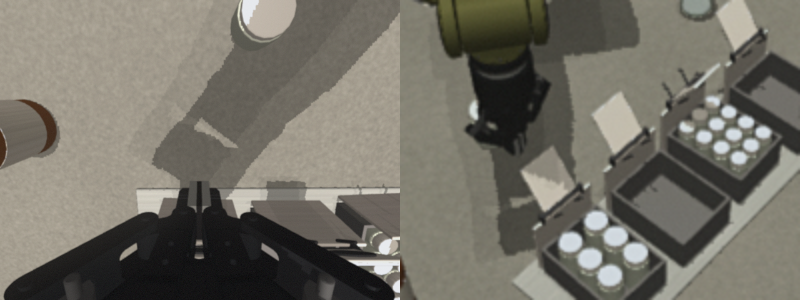

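The fingertip stands in front of tag a, which leans forward behind it (about (545,175) in the right-hand picture). Pushing now.

Call:
carry_out --claw '[1,1,1,1,1,1,1,1,1,1,1,1,1,1,1,1,1,1,1,1]' --pt "-7 0 0" --pt "-14 0 0" --pt "-20 0 0" --pt "-26 0 0" --pt "-31 0 0" --pt "-36 0 0" --pt "-41 0 0" --pt "-46 0 0" --pt "-51 0 0" --pt "-56 0 0" --pt "-61 0 0" --pt "-66 0 0" --pt "-71 0 0" --pt "-76 0 0" --pt "-81 0 0" --pt "-86 0 0" --pt "-91 0 0" --pt "-95 0 0" --pt "-97 0 0" --pt "-97 0 0" --roll '[0,0,0,0,0,0,0,0,0,0,0,0,0,0,0,0,0,0,0,0]'

```text
time_s: 14.55
eef_pos: [593.6, -248.5, 316.5]
eef_rot: [0.143, -3.136, -0.001]
contact_force: [-7.8, 0.1, 2.3]
width: -0.0
```

Call:
carry_out --claw '[1,1,1,1,1,1,1,1,1,1,1,1,1,1,1,1,1]' --pt "0 0 0" --pt "5 0 0" --pt "12 0 0" --pt "15 0 -5" --pt "15 0 -20" --pt "15 0 -45" --pt "15 0 -70" --pt "15 0 -90" --pt "17 0 -105" --pt "30 0 -110" --pt "55 0 -110" --pt "85 0 -110" --pt "115 0 -110" --pt "145 0 -110" --pt "165 0 -110" --pt "172 0 -110" --pt "172 0 -110" --roll '[0,0,0,0,0,0,0,0,0,0,0,0,0,0,0,0,0]'

```text
time_s: 16.25
eef_pos: [422.2, -264.1, 427.4]
eef_rot: [-0.142, 3.138, -0.001]
contact_force: [-0.5, 0.0, -0.6]
width: -0.1
```

Run:
```python
from h import *
s=r.camera("scene");t=r.camera("top")
cv2.imwrite("pics/s7.png",cv2.resize(s[190:370,230:420],None,fx=3,fy=3,interpolation=2))
cv2.imwrite("pics/t7.png",cv2.resize(t[150:310,130:520],None,fx=2,fy=2,interpolation=2))
print(r.read_state()["time_s"])
# loose objects: difference against the first pictures
a=cv2.imread("pics/top0.png")
for n,(u,v) in dict(amber=(485,257),wash=(152,264),beaker=(238,291),jar=(387,303)).items():
    sl=np.s_[v-24:v+24,u-24:u+24]
    p,_=cv2.phaseCorrelate(cv2.cvtColor(a[sl],6).astype(np.float32),cv2.cvtColor(t[sl],6).astype(np.float32));print(n,np.round(p,2))
```

```text
16.35
amber [0.38 0.35]
wash [ 0.1  -0.08]
beaker [0.08 0.02]
jar [-22.12 -15.99]
```

View pics/s7.png

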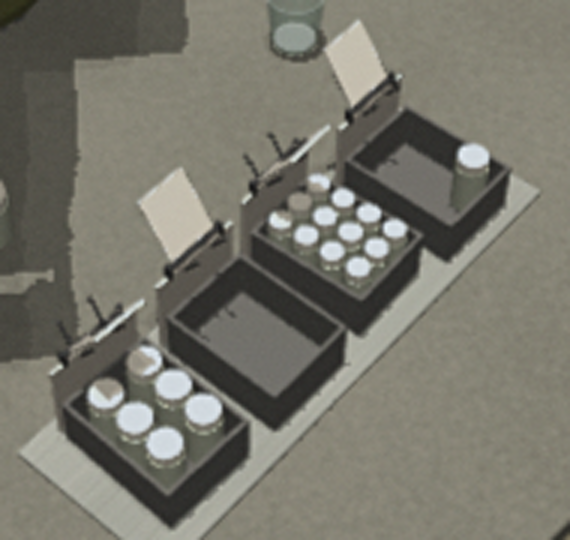

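View pics/t7.png

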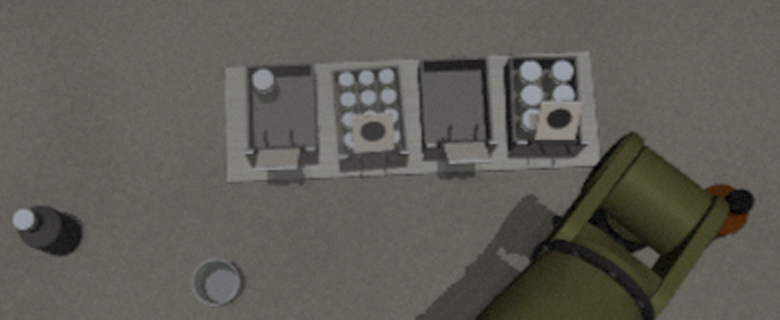

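Call:
carry_out --claw '[1,1,1,1,1,1,1,1,1,1]' --pt "0 10 -2" --pt "0 30 -5" --pt "0 60 -10" --pt "0 90 -10" --pt "0 120 -10" --pt "0 150 -10" --pt "0 175 -10" --pt "0 190 -10" --pt "0 195 -10" --pt "0 195 -10" --roll '[0,0,0,0,0,0,0,0,0,0]'

```text
time_s: 17.35
eef_pos: [404.9, -69.2, 436.8]
eef_rot: [-0.145, 3.138, -0.0]
contact_force: [0.7, 0.3, -1.1]
width: 0.1
```

Run:
```python
from h import *
t=r.camera("top");s=r.camera("scene");a=cv2.imread("pics/scene0.png")
p=[i[225:300,190:255] for i in (a,s)]
cv2.imwrite("pics/j8.png",cv2.resize(np.hstack(p),None,fx=4,fy=4))
cv2.imwrite("pics/t8.png",cv2.resize(t[165:250,235:435],None,fx=4,fy=4,interpolation=2))
m=[]
for i in (a,s):
    k=(i[240:280,205:245].min(2)>185).astype(np.uint8);M=cv2.moments(k,True);m.append(np.round([M["m10"]/M["m00"],M["m01"]/M["m00"],M["m00"]],1))
print("jar lid",m)
for n,e in dict(a=(583,-250),b=(551,-2)).items():
    print(n,"exp. back edge",(proj("top",(e[0]+40,e[1]+3.6,163))-[235,165])*4)
print("c fwd",(proj("top",(548-40,130-3.6,163))-[235,165])*4)
```

```text
jar lid [array([ 17.6,  13.9, 160. ]), array([ 17.7,  14. , 164. ])]
a exp. back edge [699.11334497 136.52579728]
b exp. back edge [326.64998302 163.81920731]
c fwd [131.046473   275.65980939]
```

View pics/t8.png

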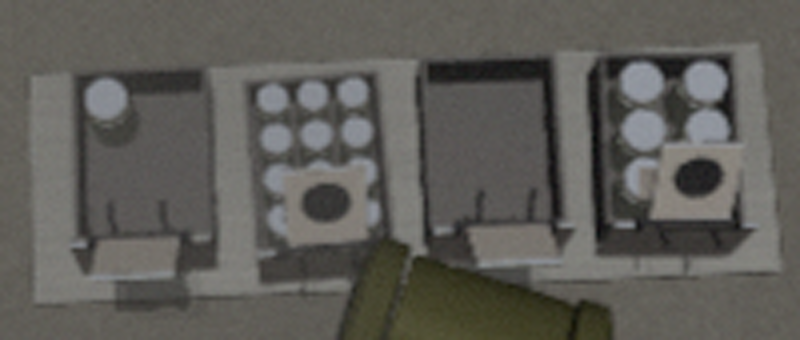

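View pics/j8.png

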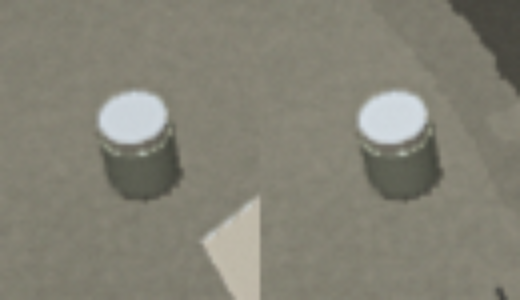

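Run:
```python
from h import *
from plant import r
t0=cv2.imread("pics/top0.png");t=r.camera("top");print(r.read_state()["time_s"])
def prof(im,u,lab):
    g=im[:,u-1:u+2].astype(float).mean(1); d=(g[:,2]-g[:,0])
    rows=np.arange(190,240); print(lab,[int(x) for x in d[rows]])
prof(t0,259,"c0 back");prof(t,309,"b");prof(t,403,"a")
for lab,h,u in (("c",(548,130),0),("b",(551,-2),0),("a",(581,-249),0)):
  for th in (.61,.5):
    q=[(h[0]+L*np.sin(th),h[1]+.09*L*np.sin(th),106+L*np.cos(th)) for L in (0,70)]
    print(lab,th,[proj("top",p).round(1).tolist() for p in q], "len rows",round(proj("top",q[0])[1]-proj("top",q[1])[1],1))
```

```text
17.5
c0 back [-10, -11, -10, -7, 1, 5, 6, 4, 3, 4, 4, 5, 5, 4, 3, 6, 9, 12, 12, 11, 8, 10, 11, 11, 11, 10, 10, 9, 8, 9, 8, 7, 9, 8, 3, 1, 4, 5, 4, 4, 4, 6, 6, 5, 5, 5, 6, 5, 4, 5]
b [0, 2, 3, 5, 3, 3, 3, 2, 0, 1, 3, 3, 4, 5, 4, 3, 4, 4, 4, 10, 11, 11, 11, 10, 10, 8, 10, 9, 11, 9, 11, 11, 11, 10, 11, 10, 4, 1, 5, 6, 5, 5, 3, 5, 6, 5, 3, 5, 5, 8]
a [3, 2, 3, 3, 2, 3, 4, 2, 3, 3, 0, -1, 11, 13, 11, 11, 10, 9, 6, 6, 4, 8, 9, 11, 12, 11, 12, 10, 12, 8, -1, 1, 4, 6, 5, 4, 5, 4, 6, 5, 4, 4, 5, 5, 7, 8, 9, 10, 9, 8]
c 0.61 [[269.4, 224.2], [267.2, 204.5]] len rows 19.7
c 0.5 [[269.4, 224.2], [267.1, 206.4]] len rows 17.8
b 0.61 [[317.0, 225.6], [316.7, 205.9]] len rows 19.7
b 0.5 [[317.0, 225.6], [316.8, 207.8]] len rows 17.7
a 0.61 [[406.2, 219.6], [409.4, 199.8]] len rows 19.9
a 0.5 [[406.2, 219.6], [409.9, 201.7]] len rows 17.9
```

Resolution in the top picture is too coarse to be sure of the angle of tag b, so I repeat the close wrist view that I had of tag c at its stop.

Call:
carry_out --claw '[1,1,1,1,1,1,1,1,1,1,1,1,1,1]' --pt "-8 2 0" --pt "-25 6 0" --pt "-48 11 0" --pt "-73 17 0" --pt "-98 23 0" --pt "-123 28 0" --pt "-148 34 0" --pt "-173 40 0" --pt "-197 45 5" --pt "-217 50 14" --pt "-230 53 23" --pt "-236 54 30" --pt "-237 54 32" --pt "-237 54 32" --roll '[0,0,0,0,0,0,0,0,0,0,0,0,0,0]'

```text
time_s: 18.9
eef_pos: [635.8, 5.3, 404.4]
eef_rot: [0.142, -3.138, -0.0]
contact_force: [-0.3, -0.0, 0.4]
width: -0.3
```

Run:
```python
from h import *
i=r.camera_info("wrist");cv2.imwrite("pics/w9.png",r.camera("wrist"));np.save("w9.npy",i["cam_to_world"])
for th in (.61,.55,.5): print(th,proj("wrist",(551+70*np.sin(th),-2+6.3*np.sin(th),106+70*np.cos(th)),i).round())
print(proj("wrist",(551,-2,106),i).round())
```

```text
0.61 [319. 189.]
0.55 [319. 184.]
0.5 [319. 179.]
[319. 124.]
```

View pics/w9.png

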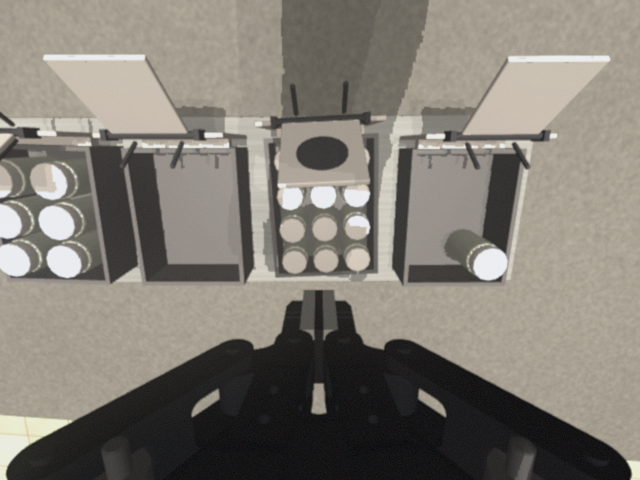

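Run:
```python
from plant import r
s=r.read_state();print(s["time_s"],s["contact_force"]);print(r.close_job())
```

```text
18.95 [ 0.41704315  0.2218223  -0.13511315]
the job is handed in; nothing more can be done
None
```

I tipped the three wrong tags with the closed fingertips and handed the job in at about 19 s of the 58 s allowed. Tag c (single jar) now leans away from its bin, and tags b (twelve jars) and a (six jars) lean back with the disc up. Tag d (empty bin) was already right, so I left it alone.

**Final views:** the last pictures show a and b with the disc up and c and d with the plain face up. No force over 8 N showed at the end of any move. The highest was 7.8 N at the end of the push on tag a, probably against its stop. The arm was clear of everything at hand-in.

**Tag angles:**
- **Tag b:** the first top-view reading suggested it was short of its stop, at about 0.46 to 0.54 rad. A close wrist view then showed it spanning about 64.5 px from hinge to edge, against 65 px for tag c at its stop. I take it to be at the stop; my hinge estimate was about 3 mm off.
- **Tag a:** I checked it only in the coarser top view, where its span was slightly larger than b's and its edge had not moved between two pictures.
- **Tags c and d:** I checked these by eye only. The front edge of tag c also lies where it should at its stop.

**Loose objects:** the amber bottle, wash bottle and beaker showed a shift of about half a pixel or less. The same automatic check on the spare jar gave a false −22 px because the arm was hiding the jar. In the scene picture its lid had moved only 0.1 px.

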